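# Fasten the hasp of the small sample box

### The job

The small aluminium sample box is packed and its lid is shut: swing its hasp over onto the staple and press it down until the plate lies flat on the box. The larger box beside it is still in use, so do not touch its hasp and leave it standing open.

Things in the scene. Friction and masses are not known exactly. Their poses are not given: they have to be found in the camera images.
- small_box: smaller, lower of two shut aluminium boxes with grey lids, fixed on the bench: 180 mm along own x, 100 along y (side handles add 10 each), flat top at 60. Origin: centre of underside, z up; front is its -x, roughly facing the robot. Hasp hinge axis: along y through x = +30, y = 0, height 64. Staple: 5 mm wire loop standing in plane y = 0, x = -9.5 to -34.5, top at height 82
- small_hasp (a joint): hinge angle of the small box's hasp: 0 closed (hard stop), flat along the box's -x; 1.57 upright; more leans to +x; limit 1.9; starts 1.1 to 1.55. Steel plate 40 mm wide, 3 thick, 110 from axis to tip, tip bead 6 thick, slot 35 to 70 from axis, solid beyond. Closed: tip at box x = -80, upper side at height 65.5. Stiff hinge: stays where left, about 1 N at the tip moves it
- large_box: larger, taller box of the same make, fixed on the bench: 190 mm along its x, 150 mm along its y (side handles add 10 each), flat top at 110 mm. Origin: centre of the underside; axes as for the small box. It carries an equal hasp and staple at the same box x and y, with the hinge axis at height 114 mm
- large_hasp (a joint): hinge angle of the large box's hasp (same plate, counted the same way); it starts standing open at 1.25 to 1.55 and is to be left alone. (Room: a water bath on a jack, over 0.3 m tall, stands fixed behind the gap between the boxes, from about x = 0.58 m ahead of the robot; pass in front of it)

How it is judged (in metres and radians):
At the end, for the whole second after the job is handed in: The small box's hasp lies over its staple within 10 degrees (0.175 rad) of flat and is at rest, and the large box's hasp still stands open (1.1 to 1.7 rad) (value of joint small_hasp below 0.175 rad and velocity of joint small_hasp between -0.05 and 0.05 rad/s and value of joint large_hasp between 1.1 and 1.7 rad); the robot touches nothing.
It fails at once if the large box's hasp is swung away from where it stands open (below 1.1 or above 1.7 rad) (value of joint large_hasp below 1.1 rad or value of joint large_hasp above 1.7 rad).
It also fails if it takes over 34 s, if anything falls off the work surface, if the arm or the gripper's body presses on something with over 40 N, if the wrist force passes 120 N, or if a joint passes its speed limit or range.

### The arm

A 6-joint arm with a two-finger parallel gripper is mounted at the origin on a cart in front of the work surface, level with it; the furniture and walls round the work are solid. World frame = base frame: x ahead of the robot, y to its left, z up, the work surface at z = 0. Lengths are in mm, angles in rad, forces in N, time in s.
With the tool pointing down it reaches from about 375 to 750 mm from the base axis. Payload 9 kg.
Tool frame: the origin (TCP) lies midway between the tips of the shut fingers; the grasp point (between the pads) lies 19 mm behind it (robot.grasp_offset is the distance from the TCP to the grasp point, in mm); z points along the fingers, y is the line along which they close (so a half turn about z gives the same grasp; the last joint's range is limited). The gripper opens to 85 mm and grips with 20 to 120 N. Pads are 22 mm wide; open, the fingers measure 114 mm over their backs; the gripper's body (76 mm by 85 mm) begins 54 mm behind the grasp point. The pads swing forward as they close: fully open they stand 13 mm farther back than shut.
Start: joints at [0.891, 0.104, 0.097, 1.564, 0, 1.353], TCP at [267.347, 537.182, 207.931] pointing down, gripper open.
Joint ranges: [-2.99, 2.99], [-0.84, 1.86], [-1.1, 1.16], [-1.84, 2.11], [-1.51, 1.56], [-3.14, 3.14]. Speed limits (rad/s): [2.22, 2.22, 2.57, 3.14, 3.14, 3.14].

### API

Orientations are given as a rotation vector (axis times angle).
In Python, from rig import robot, optics, job gives the robot as it stands.
- The arm moves only by the tool move_arm, never from a script. Its argument "plan" is a list of rows, each a list of 7 numbers: the shift along the world's x, y, z each as a share of 0.2 m, from -1 to 1, then the turn, a rotation vector about the world's x, y, z each as a share of 180 degrees, from -1 to 1, then the opening, from 0 (shut) to 1 (fully open). A call has 1 to 12 rows; each row is the pose to reach, as a shift and turn from the pose commanded when the call began, turning the shorter way round; what a row does not reach only later rows make up. A row lasts 1/10 s, in which the tool goes at most 50 mm and 8.59 degrees, less where a joint would pass 70% of its speed; a pose out of reach is approached as far as the arm can. A call with a number of a shift or a turn outside -1 to 1 is refused whole. A call with a gripper value outside its range is refused whole. The fingers move at their own pace and stop on an object; "newtons" is the grip in N (left out, the last holds). Time passes only in rows, so rows that repeat a pose let the fingers close. It gives the time, the measured TCP pose, the force, the opening and the grip force at its end, in the units of the state.
- robot.get_state(): the state, without advancing time (a new reading comes with each control period).
- optics.read_camera(name): name is "scene" or "side" or "wrist"; returns a dict with "pixels" (400x640x3 uint8, red, green, blue), "depth" (400x640 float32, mm along the optical axis (not along the pixel's ray), 0 where there is no reading), "fovy" (degrees; the focal length in pixels is half the picture's height over the tangent of half this angle, whatever the lens; pixels are square), "cx", "cy" (the principal point, pixels), "eye" and "attitude" of the camera in the world. Camera axes: x right, y down, z forward; pixel columns grow to the right and rows downward; lengths in mm; the calibration is good to about 2 mm. A picture is of the moment at which its call begins.
- job.sign_off(): hands the job in; it is judged then, once.
The state is a dict: "time_s": time; "joint_positions": joint angles; "joint_vel": joint speeds; "tau": joint torques, N m; "ee_pos": TCP position; "orientation": TCP orientation; "wrist_force": force on the tool from outside, world axes, zero at the start; "ft_torque": the same for the moment, N m; "gripper_width": finger opening in mm; "grasp_force": force on a finger pad.
Only numpy, scipy, OpenCV 4.12 (cv2) and the standard library are available. Lean on these libraries where they do the work, as an engineer would, in place of code of your own. Each camera call takes 0.05 s, during which the arm holds its last target. There are 200 camera calls.

## Working session

There is one attempt and no reset: what is moved stays moved. The work goes in short steps, Python scripts to look and compute and a tool call to move; the robot and the scene stay as the last step left them, time stands still between calls to the robot, and variables do not carry over. Pictures are saved under pics/ and viewed, at most 10 in all, crops included, and the job is handed in when it is done.

Besides the shell and the picture viewer there is one more tool, called as a command line: name --pt "numbers of a row" for each row, then --argument value for the rest. move_arm: Moves the arm, as the interface text tells. Shift numbers are shares of 0.2 m and turn numbers shares of 180 degrees, none past 1 either way. Its arguments: {"type":"object","properties":{"plan":{"type":"array","items":{"type":"array","items":{"type":"number","minimum":-1,"maximum":1}}},"newtons":{"type":"number"}},"required":["plan"]}

```bash
mkdir -p pics; cat > h.py <<'E'
import numpy as np, cv2
from scipy.spatial.transform import Rotation as R
from rig import robot, optics, job
def cloud(c):
    d=c["depth"]; h,w=d.shape; f=h/2/np.tan(np.radians(c["fovy"])/2)
    u,v=np.meshgrid(np.arange(w),np.arange(h))
    p=np.stack([(u-c["cx"])/f*d,(v-c["cy"])/f*d,d],-1)
    a=np.array(c["attitude"]); M=a if a.shape==(3,3) else R.from_rotvec(a).as_matrix()
    P=p@M.T+np.array(c["eye"]); P[d==0]=np.nan
    return P
E
python3 - <<'E'
from h import *
s=robot.get_state(); print(s)
for n in ["scene","side"]:
    c=optics.read_camera(n); print(n,c["eye"],c["attitude"],c["fovy"],c["cx"],c["cy"])
    cv2.imwrite(f"pics/{n}.png",c["pixels"][...,::-1]); np.save(n+".npy",cloud(c))
E
```

```text
{'time_s': 0.0, 'joint_positions': array([8.91298391e-01, 1.04694440e-01, 9.64614861e-02, 1.56388857e+00,
       1.41995397e-06, 1.35312651e+00]), 'joint_vel': array([-0.00025006,  0.00136119,  0.00068237,  0.00029326,  0.00142452,
       -0.00015139]), 'tau': array([ 9.84940129e-05, -5.56937277e+01,  5.03645432e+01,  1.70180993e-02,
       -3.39497828e-04,  2.24004845e-05]), 'ee_pos': array([267.09399296, 536.86885628, 207.12090268]), 'orientation': array([-7.18876248e-01, -3.05764599e+00,  1.87435901e-03]), 'wrist_force': array([ 0.01856315, -0.3000271 ,  0.01244367]), 'ft_torque': array([0.01973971, 0.01459033, 0.08592639]), 'grasp_force': 0.0, 'gripper_width': 85.59687425396918}
scene [ -94.71279882 -607.57240288  485.73699355] [-1.89067346  0.77501853 -0.48921505] 54.91282467484511 318.0759691677431 201.3353151825643
side [  96.1467408  -799.61669286  636.62197337] [-2.08184121  0.48518084 -0.29944656] 51.86814819134091 328.156341834033 201.30618125820018
```

View pics/scene.png

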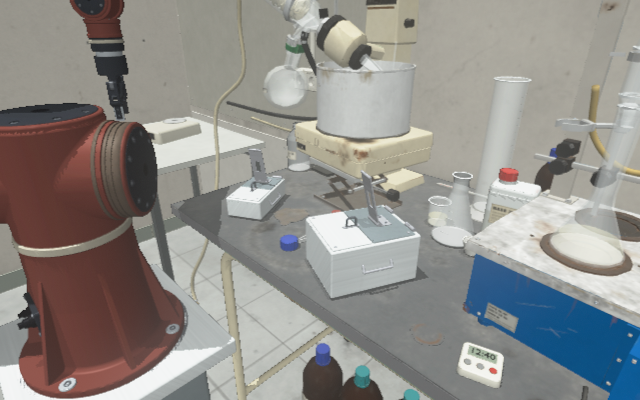

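View pics/side.png

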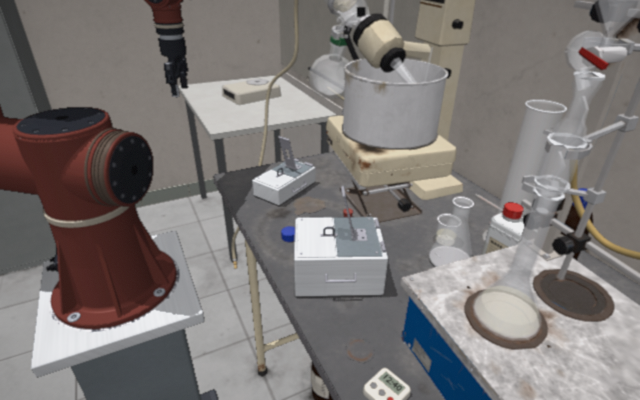

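The scene picture shows the small box at about (255,197), with its hasp upright at (258,165). The large box is at (360,245), with its hasp at (370,197). The side picture shows the small box at (283,183), and its hasp at (288,152). Next I fit the tops.

```bash
python3 - <<'E'
from h import *
for n,(a,b,c,d),(a2,b2,c2,d2) in [("scene",(220,290,145,222),(300,425,165,300)),("side",(248,320,130,208),(290,392,205,300))]:
    P=np.load(n+".npy")
    for nm,(u0,u1,v0,v1),z0 in (("small",(a,b,c,d),60),("large",(a2,b2,c2,d2),110)):
        Q=P[v0:v1,u0:u1].reshape(-1,3); Q=Q[~np.isnan(Q[:,0])]; Q=Q[(Q[:,0]<750)]
        t=Q[abs(Q[:,2]-z0)<6]; 
        r=cv2.minAreaRect(t[:,:2].astype(np.float32)); print(n,nm,len(t),np.round(np.median(t[:,2]),1),r)
        e=Q[(Q[:,2]>z0+28)&(Q[:,2]<z0+130)&(np.linalg.norm(Q[:,:2]-r[0],axis=1)<110)]
        print(" plate",len(e),np.round(e.min(0)),np.round(e.max(0)))
        for z in range(z0+30,z0+125,15):
            k=e[abs(e[:,2]-z)<7.5]
            if len(k): print("  ",z,len(k),np.round(np.median(k,0),1),np.round(k.min(0)),np.round(k.max(0)))
E
```

```text
scene small 840 60.9 ((583.6041870117188, 282.1856689453125), (398.7508544921875, 97.66956329345703), 27.773771286010742)
 plate 309 [480. 217.  88.] [519. 261. 172.]
   90 38 [507.7 244.2  92.9] [497. 224.  88.] [519. 260.  97.]
   105 47 [505.7 237.5 104.8] [493. 223.  98.] [515. 261. 112.]
   120 40 [500.8 239.7 120.6] [490. 224. 113.] [511. 261. 127.]
   135 58 [495.7 238.5 135.8] [486. 219. 128.] [508. 258. 142.]
   150 61 [492.6 236.6 150.2] [482. 217. 143.] [507. 254. 157.]
   165 65 [489.9 233.8 165. ] [480. 217. 158.] [500. 254. 172.]
scene large 3325 110.5 ((447.85931396484375, -178.8106231689453), (148.5518341064453, 189.96539306640625), 65.34085845947266)
 plate 333 [ 444. -204.  138.] [ 478. -160.  222.]
   140 36 [ 468.1 -188.   142.7] [ 461. -204.  138.] [ 478. -167.  147.]
   155 56 [ 466.3 -187.5  155. ] [ 458. -204.  148.] [ 475. -167.  162.]
   170 45 [ 460.7 -189.6  170.2] [ 455. -202.  163.] [ 472. -165.  176.]
   185 57 [ 458.3 -185.2  184.9] [ 450. -201.  178.] [ 469. -164.  192.]
   200 66 [ 456.1 -181.8  200.3] [ 447. -199.  193.] [ 466. -162.  207.]
   215 7
[... 512 characters left out ...]
9.5] [483. 217. 143.] [506. 254. 157.]
   165 46 [489.4 235.3 165.2] [479. 215. 158.] [502. 255. 172.]
   180 1 [484.3 235.9 172.9] [484. 236. 173.] [484. 236. 173.]
side large 3600 110.2 ((449.87017822265625, -177.3179931640625), (150.9179229736328, 189.1547088623047), 65.798583984375)
 plate 50 [ 451. -206.  141.] [ 478. -169.  200.]
   140 9 [ 464.6 -202.5  142.5] [ 463. -206.  141.] [ 478. -173.  147.]
   155 13 [ 461.4 -201.6  157.4] [ 460. -203.  149.] [ 474. -175.  162.]
   170 11 [ 458.3 -200.6  169.6] [ 456. -202.  163.] [ 474. -169.  176.]
   185 12 [ 454.9 -199.   184. ] [ 453. -202.  179.] [ 463. -182.  192.]
   200 5 [ 452.5 -197.9  193.7] [ 451. -200.  194.] [ 456. -195.  200.]
```

```bash
python3 - <<'E'
import cv2
a=cv2.imread("pics/scene.png")[140:225,215:295]; b=cv2.imread("pics/side.png")[125:210,245:325]
cv2.imwrite("pics/crop.png",cv2.resize(cv2.hconcat([a,b]),None,fx=5,fy=5,interpolation=cv2.INTER_CUBIC))
E
```

```text
(no output)
```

View pics/crop.png

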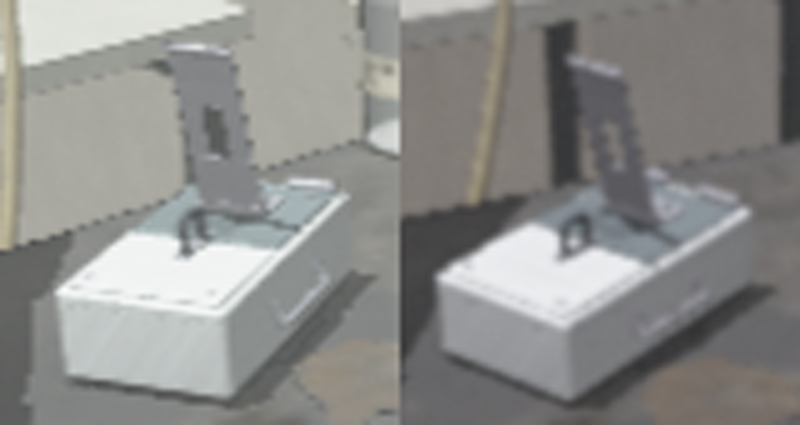

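The crops show the small box's staple at about (190,232) and (573,237), with the hasp leaning slightly to the front. I'll refit the small box without the background.

```bash
python3 - <<'E'
from h import *
for n,(u0,u1,v0,v1) in [("scene",(220,290,145,222)),("side",(248,320,130,208))]:
    P=np.load(n+".npy"); Q=P[v0:v1,u0:u1].reshape(-1,3)
    t=Q[(abs(Q[:,2]-60)<4)&(np.linalg.norm(Q[:,:2]-[480,230],axis=1)<130)]
    r=cv2.minAreaRect(t[:,:2].astype(np.float32)); c=np.array(r[0]); print(n,len(t),r)
    th=np.radians(r[2]); th=th if r[1][0]>r[1][1] else th+np.pi/2
    x=np.array([np.cos(th),np.sin(th)]); x*=np.sign(x[0]); y=np.array([-x[1],x[0]]); print("yaw",np.degrees(np.arctan2(x[1],x[0])))
    l=np.c_[(Q[:,:2]-c)@x,(Q[:,:2]-c)@y,Q[:,2]]
    p=l[(l[:,2]>85)&(l[:,2]<178)&(abs(l[:,0])<90)&(abs(l[:,1])<40)]
    print("plate y mid",np.median(p[:,1]),p[:,1].min(),p[:,1].max(),"top",p[:,2].max())
    s,i=np.polyfit(p[:,2]-64,p[:,0],1); print("angle",np.pi/2+np.arctan(s)," x at axis",i)
    for a,b in((-90,-60),(-60,-30),(-30,0)):
        k=l[(l[:,0]>a)&(l[:,0]<b)&(abs(l[:,2]-60)<3)&(abs(l[:,1])<70)]; print(a,np.percentile(k[:,1],[1,99]))
    st=l[(l[:,0]>-50)&(l[:,0]<8)&(abs(l[:,1])<15)&(l[:,2]>68)&(l[:,2]<86)]
    print("staple",len(st),np.median(st,0),st.min(0),st.max(0))
    for o in ([-80,0],[30,0]): print(o,c+o[0]*x)
E
```

```text
scene 775 ((485.0263977050781, 231.77780151367188), (176.6132354736328, 98.01072692871094), 28.798086166381836)
yaw 28.798086166381836
plate y mid 0.401045687788446 -20.705270935524744 22.783612517084965 top 171.80377173359932
angle 1.305688127890082  x at axis 32.67539700995379
-90 [-45.79770137  45.45556338]
-60 [-46.18364749  44.68368634]
-30 [-47.19144528  43.67536794]
staple 21 [-24.35620762   0.45295699  77.32175717] [-31.08410415  -2.59256466  68.59982492] [-9.18735555  3.47167881 83.97892014]
[-80, 0] [414.92057599 193.23984929]
[30, 0] [511.31608085 246.2295336 ]
side 810 ((487.2493896484375, 232.48109436035156), (180.01434326171875, 100.08074188232422), 28.44788932800293)
yaw 28.44788932800293
plate y mid 0.36226206597866445 -21.346612652492198 22.581976637023903 top 172.9138655085709
angle 1.298757558441671  x at axis 31.291007716080212
-90 [-46.70959915  45.6035919 ]
-60 [-45.68768515  44.70890809]
-30 [-47.22599685  45.03272292]
staple 17 [-2.65188261e+01  4.83077776e-02  7.93383364e+01] [-34.7716155   -1.67283851  70.37452734] [-11.73940087   2.9335205   84.28887382]
[-80, 0] [416.90933154 194.37235225]
[30, 0] [513.62691144 246.77187265]
```

```bash
python3 - <<'E'
from h import *
for n in("scene","side"):
    P=np.load(n+".npy").reshape(-1,3); P=P[~np.isnan(P[:,0])]
    for T in ([267,537],[395,395],[523,252],[440,205]):
        m=(P[:,2]>130)&(P[:,2]<700); d=np.linalg.norm(P[m][:,:2]-T,axis=1); k=np.argsort(d)
        d2=d[k]; q=P[m][k]; q=q[np.linalg.norm(q[:,:2]-[508,244],axis=1)>45]
        print(n,T,np.round(q[:200:60]).tolist())
    m=(P[:,2]>130)&(P[:,2]<330)&(P[:,0]>540)&(P[:,0]<800)&(abs(P[:,1])<400); q=P[m]; print("bath",np.percentile(q,[1,99],axis=0).round().tolist())
E
```

```text
scene [267, 537] [[277.0, 531.0, 339.0], [272.0, 512.0, 359.0], [237.0, 536.0, 409.0], [245.0, 514.0, 412.0]]
scene [395, 395] [[284.0, 481.0, 531.0], [294.0, 503.0, 455.0], [301.0, 512.0, 485.0], [268.0, 477.0, 515.0]]
scene [523, 252] [[609.0, 204.0, 192.0], [606.0, 188.0, 202.0], [607.0, 180.0, 200.0], [623.0, 307.0, 312.0]]
scene [440, 205] [[600.0, 169.0, 172.0], [608.0, 194.0, 194.0], [602.0, 154.0, 203.0], [609.0, 182.0, 219.0]]
bath [[566.0, -386.0, 133.0], [793.0, 342.0, 328.0]]
side [267, 537] [[278.0, 536.0, 338.0], [258.0, 515.0, 309.0], [293.0, 549.0, 322.0], [265.0, 506.0, 406.0]]
side [395, 395] [[294.0, 500.0, 486.0], [288.0, 501.0, 451.0], [295.0, 509.0, 398.0], [274.0, 489.0, 503.0]]
side [523, 252] [[612.0, 210.0, 196.0], [616.0, 194.0, 221.0], [629.0, 296.0, 325.0], [622.0, 315.0, 310.0]]
side [440, 205] [[602.0, 178.0, 169.0], [602.0, 152.0, 194.0], [602.0, 147.0, 202.0], [614.0, 209.0, 202.0]]
bath [[568.0, -363.0, 134.0], [795.0, 320.0, 328.0]]
```

move_arm --pt "0.1 -0.12 0.1 0 0 -0.03 0" --pt "0.22 -0.24 0.15 0 0 -0.06 0" --pt "0.34 -0.37 0.15 0 0 -0.1 0" --pt "0.46 -0.5 0.15 0 0 -0.15 0" --pt "0.56 -0.62 0.15 0 0 -0.194 0" --pt "0.64 -0.71 0.15 0 0 -0.194 0" --pt "0.64 -0.71 0.15 0 0 -0.194 0" --pt "0.64 -0.71 0.15 0 0 -0.194 0"

```text
time_s: 0.9
ee_pos: [395.4, 394.9, 237.6]
orientation: [-1.604, -2.701, 0.001]
wrist_force: [-0.1, -0.3, 0.0]
gripper_width: -0.6
grasp_force: 0.0
```

move_arm --pt "0.15 -0.18 0 0 0 0 0" --pt "0.3 -0.36 0 0 0 0 0" --pt "0.45 -0.54 0 0 0 0 0" --pt "0.615 -0.73 0 0 0 0 0" --pt "0.615 -0.73 -0.05 0 0 0 0" --pt "0.615 -0.73 -0.15 0 0 0 0" --pt "0.615 -0.73 -0.28 0 0 0 0" --pt "0.615 -0.73 -0.415 0 0 0 0" --pt "0.615 -0.73 -0.415 0 0 0 0" --pt "0.615 -0.73 -0.415 0 0 0 0"

```text
time_s: 1.9
ee_pos: [517.6, 250.1, 155.2]
orientation: [-1.601, -2.702, 0.001]
wrist_force: [0.0, -0.1, 1.0]
gripper_width: 0.1
grasp_force: 0.0
```

```bash
python3 - <<'E'
from h import *
s=robot.get_state(); p=s["ee_pos"]; print(p,s["wrist_force"])
cs=[cv2.resize(optics.read_camera(n)["pixels"][a:a+100,b:b+100,::-1],None,fx=4,fy=4,interpolation=2) for n,a,b in(("scene",115,210),("side",100,240))]
cv2.imwrite("pics/pre.png",cv2.hconcat(cs))
c=np.array([486,232]);x=np.array([.879,.477])
# TCP waypoints along the arc, corner 14.5 ahead of TCP (box -x)
for th in np.r_[1.3:0:-0.13,0]:
    r=92+2*(1.3-th); bx=30-r*np.cos(th)+1.5*np.sin(th)+14.5; z=64+r*np.sin(th)+1.5*np.cos(th)
    w=np.r_[c+bx*x,z]; print(round(th,2),np.round(w),np.round((w-p)/200,3))
E
```

```text
[517.55549874 250.05009946 155.22138969] [ 0.03530685 -0.08127017  1.04978457]
1.3 [505. 242. 153.] [-0.064 -0.039 -0.011]
1.17 [495. 237. 150.] [-0.114 -0.067 -0.028]
1.04 [485. 232. 145.] [-0.162 -0.093 -0.053]
0.91 [476. 227. 138.] [-0.207 -0.117 -0.085]
0.78 [468. 222. 130.] [-0.248 -0.139 -0.124]
0.65 [461. 218. 122.] [-0.285 -0.159 -0.168]
0.52 [454. 215. 112.] [-0.316 -0.176 -0.217]
0.39 [449. 212. 101.] [-0.341 -0.19  -0.271]
0.26 [446. 210.  90.] [-0.36  -0.2   -0.328]
0.13 [443. 209.  78.] [-0.372 -0.207 -0.388]
0.0 [442. 208.  66.] [-0.378 -0.21  -0.449]
```

View pics/pre.png

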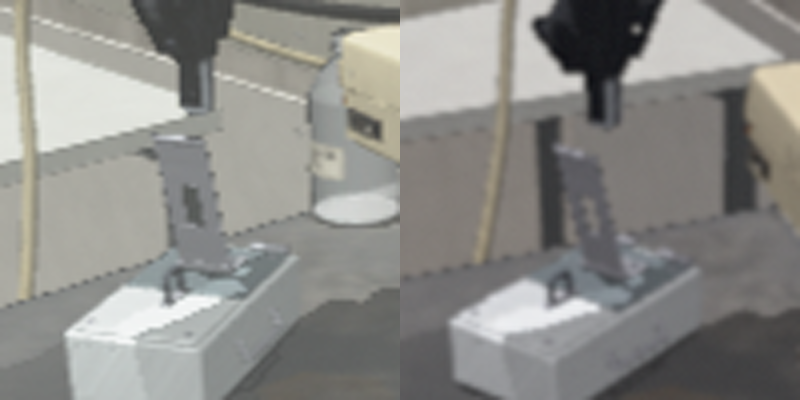

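The picture shows the fingertips at (197,110) and (603,122), apparently above the plate tip at (185,137) and (573,148). That doesn't match a TCP height of 155, so I'll measure the fingertip by depth.

```bash
python3 - <<'E'
from h import *
for n in("scene","side"):
    c=optics.read_camera(n); P=cloud(c).reshape(-1,3); col=c["pixels"].reshape(-1,3).mean(1)
    l=np.c_[(P[:,:2]-[486,232])@np.array([[.879,-.477],[.477,.879]]),P[:,2]]
    for nm,m in(("dark",col<75),("all",col<300)):
        q=l[m&(l[:,2]>120)&(l[:,2]<240)&(abs(l[:,0])<70)&(abs(l[:,1])<50)]
        for z in range(120,235,8):
            k=q[abs(q[:,2]-z)<4]
            if len(k): print(n,nm,z,len(k),k[:,:2].min(0).round(),k[:,:2].max(0).round(),np.median(k[:,:2],0).round())
print(robot.get_state())
E
```

```text
scene dark 192 6 [21. -4.] [30. 10.] [25.  3.]
scene dark 200 11 [22. -6.] [26.  4.] [23.  0.]
scene dark 208 11 [19. -6.] [26.  4.] [23. -2.]
scene dark 216 13 [21. -7.] [26.  6.] [24. -1.]
scene dark 224 13 [ 13. -14.] [40.  3.] [ 24. -11.]
scene dark 232 47 [  1. -15.] [61.  8.] [ 12. -11.]
scene all 120 9 [ 13. -19.] [16. 18.] [15. -7.]
scene all 128 23 [ 10. -19.] [17. 21.] [15. -6.]
scene all 136 36 [  9. -18.] [15. 19.] [12.  1.]
scene all 144 32 [  8. -18.] [15. 21.] [11.  1.]
scene all 152 34 [  1. -19.] [10. 21.] [7. 1.]
scene all 160 34 [  3. -20.] [ 8. 21.] [5. 0.]
scene all 168 38 [ -1. -19.] [ 8. 22.] [ 3. -1.]
scene all 176 1 [ 2. 17.] [ 2. 17.] [ 2. 17.]
scene all 184 16 [ 27. -12.] [43.  9.] [31. -2.]
scene all 192 29 [ 21. -12.] [43. 11.] [29. -5.]
scene all 200 24 [ 22. -12.] [46.  8.] [26. -7.]
scene all 208 26 [ 19. -12.] [38.  7.] [26. -6.]
scene all 216 26 [ 21. -11.] [49.  6.] [26. -6.]
scene all 224 24 [  8. -14.] [61. 10.] [ 25. -11.]
scene all 232 55 [  0. -15.] [68. 11.] [ 12. -11.]
side dark 160 1 [ 7. 22.] [ 7. 22.] [ 7. 22.]
side dark 184 2 [26. -3.] [2
[... 1026 characters left out ...]
 [ 24. -11.]
{'time_s': 2.1, 'joint_positions': array([ 2.21361068e-01,  2.32428444e-02, -7.96094964e-02,  1.46549390e+00,
        5.54159258e-05,  1.29222301e+00]), 'joint_vel': array([-0.00478594,  0.000904  , -0.00917974, -0.00165449, -0.00081037,
        0.00096465]), 'tau': array([ 1.50545128e-01, -5.13973725e+01,  5.01943982e+01,  1.43126986e-02,
        5.62111687e-03,  3.21012158e-03]), 'ee_pos': array([519.07370721, 249.67696289, 156.64998351]), 'orientation': array([1.60198734, 2.70042282, 0.0027042 ]), 'wrist_force': array([-0.0677181 , -0.16913379,  0.02648457]), 'ft_torque': array([ 0.00660405,  0.03477649, -0.06469651]), 'grasp_force': 0.0, 'gripper_width': 0.09451400558596362}
```

move_arm --pt "0.035 0.02 0 0 0 0 0" --pt "0.035 0.02 -0.07 0 0 0 0" --pt "0.035 0.02 -0.13 0 0 0 0" --pt "0.035 0.02 -0.13 0 0 0 0"

```text
time_s: 2.5
ee_pos: [523.8, 252.8, 125.8]
orientation: [-1.602, -2.699, 0.005]
wrist_force: [-0.4, -0.0, -0.4]
gripper_width: -0.0
grasp_force: 0.0
```

```bash
python3 - <<'E'
from h import *
cs=[cv2.resize(optics.read_camera(n)["pixels"][a:a+60,b:b+60,::-1],None,fx=6.5,fy=6.5,interpolation=2) for n,a,b in(("scene",130,228),("side",115,260))]
cv2.imwrite("pics/pre2.png",cv2.hconcat(cs)); print(robot.get_state()["wrist_force"])
E
```

```text
[-0.45966202 -1.47598529  0.24796204]
```

View pics/pre2.png

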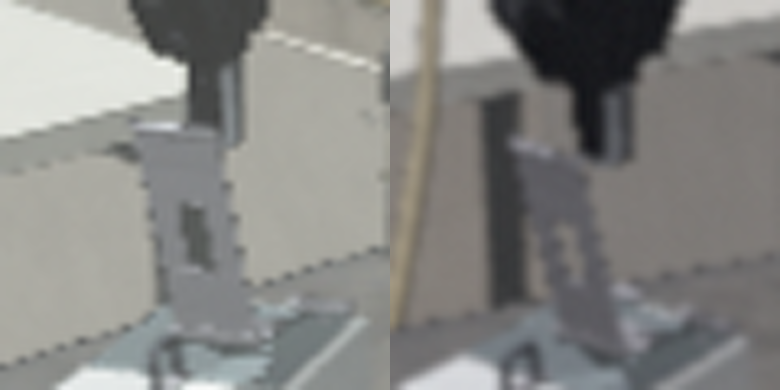

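The fingertip at (230,145) left and (610,160) right is now just below the plate tip and behind it. It sits about 25 mm above the reported TCP. I'll push the first half of the arc and check the angle.

move_arm --pt "-0.05 -0.028 0 0 0 0 0" --pt "-0.1 -0.055 -0.005 0 0 0 0" --pt "-0.125 -0.068 -0.012 0 0 0 0" --pt "-0.15 -0.08 -0.02 0 0 0 0" --pt "-0.175 -0.092 -0.032 0 0 0 0" --pt "-0.2 -0.105 -0.045 0 0 0 0" --pt "-0.222 -0.117 -0.062 0 0 0 0" --pt "-0.245 -0.13 -0.08 0 0 0 0" --pt "-0.265 -0.142 -0.1 0 0 0 0" --pt "-0.285 -0.155 -0.12 0 0 0 0" --pt "-0.285 -0.155 -0.12 0 0 0 0"

```text
time_s: 3.7
ee_pos: [467.5, 221.8, 104.1]
orientation: [-1.603, -2.701, 0.001]
wrist_force: [0.9, 0.3, 0.5]
gripper_width: 0.1
grasp_force: 0.0
```

```bash
python3 - <<'E'
from h import *
cs=[cv2.resize(optics.read_camera(n)["pixels"][a:a+75,b:b+75,::-1],None,fx=5.2,fy=5.2,interpolation=2) for n,a,b in(("scene",135,215),("side",120,245))]
cv2.imwrite("pics/mid.png",cv2.hconcat(cs)); s=robot.get_state(); print(s["wrist_force"],s["ee_pos"])
for n in("scene","side"):
    c=optics.read_camera(n); P=cloud(c).reshape(-1,3); col=c["pixels"].reshape(-1,3).mean(1)
    l=np.c_[(P[:,:2]-[486,232])@np.array([[.879,-.477],[.477,.879]]),P[:,2]]
    for z in range(84,200,8):
        k=l[(abs(l[:,2]-z)<4)&(abs(l[:,1])<24)&(l[:,0]>-90)&(l[:,0]<60)]
        if len(k): print(n,z,len(k),k[:,:2].min(0).round(),k[:,:2].max(0).round(),np.median(k[:,:2],0).round())
E
```

```text
[-0.45279539 -0.06039601  0.70563946] [468.20648292 222.07762429 104.79158707]
scene 84 28 [-29. -19.] [16. 20.] [10. -0.]
scene 92 21 [ -1. -17.] [10. 21.] [4. 5.]
scene 100 14 [ -8. -19.] [-1. 18.] [-3.  1.]
scene 108 15 [-15. -19.] [-8. 18.] [-11.  -6.]
scene 116 23 [-27. -20.] [-17.  19.] [-20.   0.]
scene 124 25 [-32. -18.] [-23.  21.] [-27.   1.]
scene 132 25 [-40. -18.] [-19.  21.] [-36.   1.]
scene 140 52 [-50. -21.] [-16.  20.] [-43.  -5.]
scene 148 29 [-47. -13.] [-17.  11.] [-30.  -6.]
scene 156 27 [-37. -13.] [-16.   6.] [-31.  -5.]
scene 164 28 [-37. -12.] [-14.   6.] [-30.  -8.]
scene 172 26 [-49. -15.] [ 5. 11.] [-31. -10.]
scene 180 54 [-56. -15.] [11. 10.] [-44. -11.]
scene 188 54 [-62. -15.] [22. 11.] [-36. -12.]
scene 196 68 [-71. -18.] [26. 11.] [-37. -11.]
side 84 20 [-30. -17.] [16. 16.] [8. 0.]
side 92 12 [ -0. -19.] [ 9. 19.] [5. 4.]
side 100 7 [ -5. -19.] [ 0. 19.] [-3.  7.]
side 108 13 [-16. -19.] [-6. 20.] [-11. -10.]
side 116 10 [-23. -18.] [-16.  20.] [-20.  -7.]
side 124 11 [-31. -19.] [-25.  19.] [-26.  -1.]
side 132 17 [-38. -19.] [-18.  21.] [-33. -10.]
side 140 50 [-48. -19.] [-6. 19.] [-41.  -7.]
side 148 21 [-47. -14.] [-15.   2.] [-30.  -9.]
side 156 31 [-37. -13.] [-14.   6.] [-30.  -7.]
side 164 20 [-36. -14.] [-14.   4.] [-28. -10.]
side 172 27 [-49. -15.] [ 6. 13.] [-27. -12.]
side 180 54 [-56. -15.] [17. 13.] [-29. -11.]
side 188 61 [-61. -16.] [21. 10.] [-29. -12.]
side 196 70 [-69. -20.] [25.  9.] [-35. -12.]
```

View pics/mid.png

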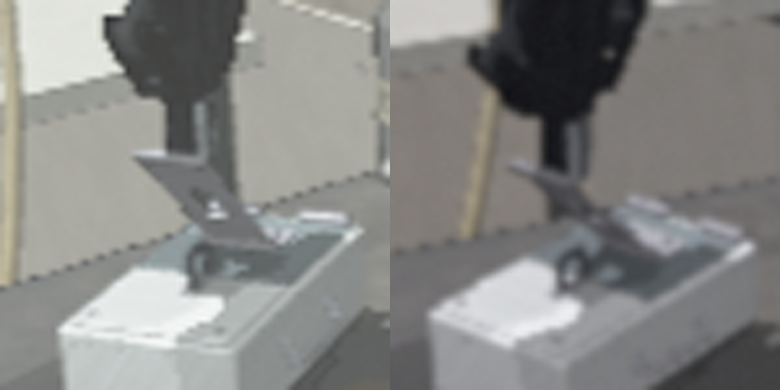

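The picture shows the plate tip at (165,155) left, leaning forward. Depth puts the hasp at about 0.80 rad, as expected for a contact edge 25 mm above the TCP. I'll continue in steps.

move_arm --pt "-0.025 -0.013 -0.02 0 0 0 0" --pt "-0.045 -0.024 -0.042 0 0 0 0" --pt "-0.065 -0.035 -0.067 0 0 0 0" --pt "-0.085 -0.045 -0.092 0 0 0 0" --pt "-0.1 -0.053 -0.118 0 0 0 0" --pt "-0.115 -0.06 -0.145 0 0 0 0" --pt "-0.115 -0.06 -0.145 0 0 0 0"

```text
time_s: 4.6
ee_pos: [444.4, 209.9, 74.9]
orientation: [-1.603, -2.701, 0.002]
wrist_force: [-1.1, 0.1, 0.5]
gripper_width: 0.2
grasp_force: 0.0
```

```bash
cat > m.py <<'E'
from h import *
s=robot.get_state(); print(s["wrist_force"],s["ee_pos"])
for n in("scene","side"):
    c=optics.read_camera(n); P=cloud(c).reshape(-1,3)
    l=np.c_[(P[:,:2]-[486,232])@np.array([[.879,-.477],[.477,.879]]),P[:,2]]
    for x in range(-85,30,8):
        k=l[(abs(l[:,0]-x)<4)&(abs(l[:,1])<20)&(l[:,2]>55)&(l[:,2]<140)]
        if len(k): print(n,x,len(k),np.percentile(k[:,2],[5,25,50,75,95]).round())
E
python3 m.py
```

```text
[-1.11851738  0.10695751  0.50444843] [444.38338593 209.92475783  74.93916141]
scene -85 36 [55. 57. 58. 59. 61.]
scene -77 30 [58. 60. 61. 62. 85.]
scene -69 44 [ 61.  62. 102. 104. 105.]
scene -61 89 [ 61. 102. 119. 129. 137.]
scene -53 56 [ 60. 101. 110. 124. 134.]
scene -45 37 [ 60.  61.  62. 115. 133.]
scene -37 22 [ 60.  61.  61.  76. 134.]
scene -29 35 [61. 62. 63. 74. 86.]
scene -21 13 [60. 61. 62. 62. 73.]
scene -13 21 [60. 61. 62. 71. 83.]
scene -5 22 [60. 61. 62. 78. 80.]
scene 3 19 [60. 61. 62. 70. 78.]
scene 11 16 [60. 61. 61. 65. 74.]
scene 19 20 [61. 61. 62. 64. 73.]
scene 27 19 [60. 61. 62. 69. 70.]
side -85 24 [56. 57. 58. 59. 61.]
side -77 28 [58. 59. 60. 61. 62.]
side -69 42 [ 59.  61. 100. 104. 105.]
side -61 66 [ 60.  62. 114. 126. 133.]
side -53 69 [ 60.  62. 102. 121. 135.]
side -45 42 [ 60.  61.  96. 117. 132.]
side -37 31 [ 59.  60.  62.  93. 130.]
side -29 37 [ 59.  61.  64.  78. 123.]
side -21 21 [60. 61. 62. 85. 87.]
side -13 21 [60. 61. 63. 81. 84.]
side -5 24 [57. 60. 62. 78. 81.]
side 3 20 [59. 60. 61. 77. 78.]
side 11 24 [59. 60. 61. 73. 75.]
side 19 17 [59. 60. 61. 71. 72.]
side 27 19 [60. 62. 68. 69. 70.]
```

move_arm --pt "-0.01 -0.006 -0.025 0 0 0 0" --pt "-0.02 -0.012 -0.05 0 0 0 0" --pt "-0.028 -0.016 -0.075 0 0 0 0" --pt "-0.034 -0.02 -0.1 0 0 0 0" --pt "-0.038 -0.023 -0.12 0 0 0 0" --pt "-0.04 -0.025 -0.14 0 0 0 0" --pt "-0.04 -0.025 -0.14 0 0 0 0"

```text
time_s: 5.4
ee_pos: [436.9, 205.0, 47.2]
orientation: [-1.603, -2.701, 0.001]
wrist_force: [0.8, 0.2, 0.6]
gripper_width: -0.4
grasp_force: 0.0
```

```bash
python3 m.py
```

```text
[0.75241292 0.21545099 0.60372489] [436.86343089 205.02356506  47.23741759]
scene -85 70 [ 56.  57.  61. 122. 130.]
scene -77 64 [ 60.  61.  70.  74. 137.]
scene -69 111 [ 61.  76.  94. 110. 137.]
scene -61 79 [ 61.  71.  82.  99. 123.]
scene -53 44 [ 61.  72.  98. 121. 139.]
scene -45 25 [ 61.  70. 112. 124. 137.]
scene -37 19 [ 60.  69.  72. 123. 125.]
scene -29 17 [ 62.  69.  71. 128. 135.]
scene -21 20 [ 60.  68.  82. 130. 137.]
scene -13 22 [ 61.  67.  69.  76. 134.]
scene -5 13 [61. 62. 67. 68. 68.]
scene 3 15 [61. 61. 68. 68. 69.]
scene 11 16 [61. 65. 67. 68. 69.]
scene 19 11 [61. 67. 67. 68. 68.]
scene 27 22 [62. 66. 67. 68. 69.]
side -85 41 [ 56.  56.  60. 122. 132.]
side -77 49 [ 58.  60.  69.  72. 123.]
side -69 121 [ 60.  72.  98. 123. 138.]
side -61 69 [ 60.  72.  87. 104. 129.]
side -53 52 [ 61.  84. 104. 121. 136.]
side -45 28 [ 60.  69. 102. 123. 134.]
side -37 24 [ 61.  67.  70. 118. 125.]
side -29 33 [ 60.  69.  82. 125. 133.]
side -21 25 [ 60.  62.  81. 133. 138.]
side -13 30 [ 60.  66.  69.  78. 136.]
side -5 13 [59. 60. 62. 66. 67.]
side 3 20 [59. 65. 67. 68. 69.]
side 11 22 [58. 65. 67. 68. 69.]
side 19 14 [60. 65. 66. 67. 68.]
side 27 24 [61. 64. 67. 68. 70.]
```

move_arm --pt "0 0 -0.01 0 0 0 0" --pt "0 0 -0.02 0 0 0 0" --pt "0 0 -0.025 0 0 0 0" --pt "0 0 -0.025 0 0 0 0"

```text
time_s: 5.9
ee_pos: [437.3, 205.2, 42.8]
orientation: [-1.603, -2.702, -0.0]
wrist_force: [-0.5, 0.6, 0.5]
gripper_width: -0.2
grasp_force: 0.0
```

move_arm --pt "0 0 -0.007 0 0 0 0" --pt "0 0 -0.014 0 0 0 0" --pt "0 0 -0.014 0 0 0 0"

```text
time_s: 6.2
ee_pos: [437.6, 205.2, 41.7]
orientation: [1.603, 2.701, 0.001]
wrist_force: [-6.5, -1.3, 15.1]
gripper_width: 0.1
grasp_force: 7.4
```

Firm contact at 15 N, so the plate is on its stop. I'll lift straight off and check.

move_arm --pt "0 0 0.05 0 0 0 0" --pt "0 0 0.2 0 0 0 0" --pt "0 0 0.4 0 0 0 0" --pt "0 0 0.6 0 0 0 0" --pt "0 0 0.7 0 0 0 0" --pt "0 0 0.7 0 0 0 0" --pt "0 0 0.7 0 0 0 0"

```text
time_s: 6.9
ee_pos: [437.5, 205.2, 180.1]
orientation: [1.603, 2.701, 0.001]
wrist_force: [0.5, 0.2, -0.2]
gripper_width: -0.1
grasp_force: 0.0
```

```bash
python3 m.py; python3 - <<'E'
from h import *
cv2.imwrite("pics/end.png",cv2.resize(optics.read_camera("scene")["pixels"][100:300,200:440,::-1],None,fx=3,fy=3,interpolation=2))
E
```

```text
[ 0.48647236  0.15200118 -0.19200416] [437.52003721 205.2396256  180.10015285]
scene -85 38 [56. 57. 58. 60. 62.]
scene -77 49 [60. 61. 64. 66. 68.]
scene -69 18 [64. 66. 67. 67. 68.]
scene -61 22 [61. 66. 67. 67. 68.]
scene -53 18 [62. 66. 67. 67. 68.]
scene -45 20 [62. 66. 66. 67. 67.]
scene -37 21 [61. 65. 66. 67. 77.]
scene -29 24 [61. 66. 68. 72. 80.]
scene -21 20 [60. 65. 66. 67. 82.]
scene -13 19 [60. 64. 66. 69. 81.]
scene -5 19 [61. 65. 66. 67. 72.]
scene 3 19 [60. 63. 66. 67. 68.]
scene 11 14 [61. 66. 67. 67. 68.]
scene 19 13 [63. 66. 67. 67. 68.]
scene 27 24 [62. 66. 67. 68. 69.]
side -85 22 [56. 56. 57. 58. 61.]
side -77 45 [58. 59. 62. 66. 68.]
side -69 14 [62. 66. 66. 67. 68.]
side -61 25 [59. 65. 65. 67. 68.]
side -53 22 [60. 65. 65. 66. 68.]
side -45 18 [60. 65. 66. 67. 67.]
side -37 21 [61. 65. 66. 67. 68.]
side -29 25 [62. 65. 66. 71. 79.]
side -21 21 [60. 63. 66. 67. 82.]
side -13 23 [61. 63. 65. 68. 81.]
side -5 20 [58. 63. 66. 67. 69.]
side 3 15 [60. 65. 66. 67. 68.]
side 11 19 [60. 64. 65. 66. 68.]
side 19 15 [60. 65. 66. 66. 67.]
side 27 22 [60. 65. 66. 67. 68.]
```

View pics/end.png

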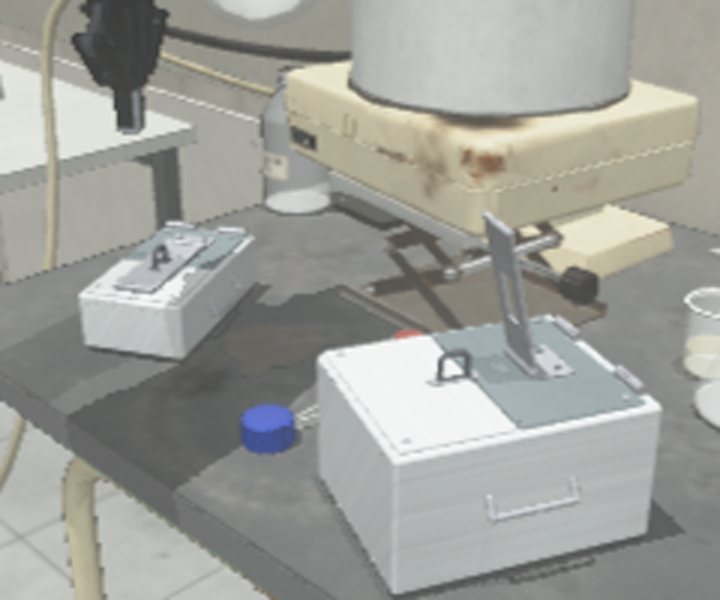

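The small hasp lies flat with the staple standing through its slot at (160,255). The large hasp still stands open at (510,290), and the gripper is clear of everything.

```bash
python3 -c "
from rig import job
print(job.sign_off())"
```

```text
the job is handed in; nothing more can be done
None
```

The small box's hasp is swung over its staple and pressed flat (measured level along its length), the large box's hasp was not touched and stands open, and the job is handed in; sign-off returned no verdict.

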